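# Clip fir-tree decorations to the painting board and seat the palette

### The job

Get the painting board ready: for each wooden fir tree on the table, draw a sprung arm fully back, lay the tree's base slab flat on that place's cork patch with a long side against the fixed edge, and push the arm forward again so that it snaps to and holds the slab. Also seat the white palette flat in the pocket of its tray, notch at the corner block. Leave no arm standing open, and do not disturb the jar or the cup.

Things in the scene. Friction and masses are not known exactly. Their poses are not given: they have to be found in the camera images.
- board: Wooden painting board, fixed: 170 x 365 mm, top 15 mm above the table. x points across it to the fixed edge, y along it, z up; origin on the table under the middle place. The fixed edge is a dark strip along the whole board, 8 mm high, its inner face at board x = +35 mm. Three places lie in a row along y, 115 mm apart, each with its arm on its -x side.
- palette: Paint palette: white ceramic block 96 (x) x 64 (y) x 14 mm thick, 0.18 kg, its (+x, +y) corner notched out 20 x 20 mm, round wells in its top. On its middle stands a grip rib 14 mm thick (y), 50 mm long (x), from 14 to 52 mm above the underside. Origin: centre of the full 96 x 64 outline, on the underside.
- pocket (a point): Centre of the pocket floor in the fixed wooden tray (120 x 88 x 15 mm; floor 5 mm above the table, walls 10 mm above the floor). Pocket 100 (x) x 68 mm (y) with a 20 x 20 mm block in its (+x, +y) corner: the palette fits, 2 mm to spare all round, only with its notch there, its axes matching this point's.
- tree0: Plywood slab with a wooden fir tree on it (2 or 3 are on the table; None if absent). Slab 70 (x) x 84 (y) x 12 mm. The tree, a flat board 14 mm thick (x), stands on the slab's middle: trunk 18 mm long (y) from 12 to 20 mm high, then tiers 60, 46, 30 and 14 mm long, each 14 mm high; top at 76 mm. 0.14 kg. Origin: centre of the underside; half a turn makes no difference.
- tree1: Plywood slab with a wooden fir tree on it (2 or 3 are on the table; None if absent). Slab 70 (x) x 84 (y) x 12 mm. The tree, a flat board 14 mm thick (x), stands on the slab's middle: trunk 18 mm long (y) from 12 to 20 mm high, then tiers 60, 46, 30 and 14 mm long, each 14 mm high; top at 76 mm. 0.14 kg. Origin: centre of the underside; half a turn makes no difference.
- tree2: Plywood slab with a wooden fir tree on it (2 or 3 are on the table; None if absent). Slab 70 (x) x 84 (y) x 12 mm. The tree, a flat board 14 mm thick (x), stands on the slab's middle: trunk 18 mm long (y) from 12 to 20 mm high, then tiers 60, 46, 30 and 14 mm long, each 14 mm high; top at 76 mm. 0.14 kg. Origin: centre of the underside; half a turn makes no difference.
- place0 (a point): Place at the board's -y end: centre of the cork patch (70 x 84 mm) on the board's top, 35 mm from the fixed edge's face; axes as the board's. A slab lying against the fixed edge, centred on the patch, has its origin here.
- pivot0 (a point): Pivot of the arm of the place at the board's -y end, at place x = -68, y = -55 mm, on the board's top; the arm turns about the vertical here. Hub 18 mm across, 15 mm high; its spring strut, 12 mm high, reaches 46 mm behind it (-x).
- arm0 (a joint): Turn of that place's sprung curved steel arm (7 mm rod with 14 mm rubber pad), rad, counter-clockwise from above. 0 = forward, place empty; about 0.25 = pad pressing a slab; 1.1 = fully back, clear of the patch. Over-centre spring: under 0.65 it pulls forward, over 0.65 it holds the arm back; pushed forward past 0.65 it shuts itself (5 N, damped). Moving it takes up to 12 N.
- post0 (a point): Top of the upright finger post on that arm: round steel post 12 mm thick, its top 60 mm above the board's top, free from about 12 mm up. It moves with the arm, 77 mm from the pivot.
- place1 (a point): Place in the middle: centre of the cork patch (70 x 84 mm) on the board's top, 35 mm from the fixed edge's face; axes as the board's. A slab lying against the fixed edge, centred on the patch, has its origin here.
- pivot1 (a point): Pivot of the arm of the place in the middle, at place x = -68, y = -55 mm, on the board's top; the arm turns about the vertical here. Hub 18 mm across, 15 mm high; its spring strut, 12 mm high, reaches 46 mm behind it (-x).
- arm1 (a joint): Turn of that place's sprung curved steel arm (7 mm rod with 14 mm rubber pad), rad, counter-clockwise from above. 0 = forward, place empty; about 0.25 = pad pressing a slab; 1.1 = fully back, clear of the patch. Over-centre spring: under 0.65 it pulls forward, over 0.65 it holds the arm back; pushed forward past 0.65 it shuts itself (5 N, damped). Moving it takes up to 12 N.
- post1 (a point): Top of the upright finger post on that arm: round steel post 12 mm thick, its top 60 mm above the board's top, free from about 12 mm up. It moves with the arm, 77 mm from the pivot.
- place2 (a point): Place at the board's +y end: centre of the cork patch (70 x 84 mm) on the board's top, 35 mm from the fixed edge's face; axes as the board's. A slab lying against the fixed edge, centred on the patch, has its origin here.
- pivot2 (a point): Pivot of the arm of the place at the board's +y end, at place x = -68, y = -55 mm, on the board's top; the arm turns about the vertical here. Hub 18 mm across, 15 mm high; its spring strut, 12 mm high, reaches 46 mm behind it (-x).
- arm2 (a joint): Turn of that place's sprung curved steel arm (7 mm rod with 14 mm rubber pad), rad, counter-clockwise from above. 0 = forward, place empty; about 0.25 = pad pressing a slab; 1.1 = fully back, clear of the patch. Over-centre spring: under 0.65 it pulls forward, over 0.65 it holds the arm back; pushed forward past 0.65 it shuts itself (5 N, damped). Moving it takes up to 12 N.
- post2 (a point): Top of the upright finger post on that arm: round steel post 12 mm thick, its top 60 mm above the board's top, free from about 12 mm up. It moves with the arm, 77 mm from the pivot.
- jar: Closed glass jar, 72 mm across, 110 mm high; a bystander. Origin at the underside's centre.
- cup: Paper cup, 72 mm across at the rim, 90 mm high; a bystander. Origin at the underside's centre.
There are look-alikes about, which are no part of the job. Leave any blue or purple look-alike of the tree0 alone.

How it is judged:
By the outcome, as a careful person would: the job done as asked, in the order asked, and still so for the second after the job is handed in, with the robot touching nothing.
Of tree0, tree1, tree2 only 2 to 3 are there at a start; the rules pass over those that are not, and their reading is None.
At some moment in a run one of tree0, tree1, tree2, palette may be knocked a few centimetres aside while the robot is not near it.
Once in a run the grip may slacken for a moment while it holds something.
It also fails if it takes over 210 s, if anything falls off the work surface, if the arm or the gripper's body presses on something with over 40 N, if the wrist force passes 120 N, or if a joint passes its speed limit or range.

### The arm

A 6-joint arm with a two-finger parallel gripper is mounted at the origin on the work surface. World frame = base frame: x ahead of the robot, y to its left, z up, the work surface at z = 0. Lengths are in mm, angles in degrees, forces in N, time in s.
With the tool pointing down it reaches from about 300 to 850 mm from the base axis. Payload 4.2 kg.
Tool frame: the origin (TCP) lies at the very end of the fingers, on their centre line; the grasp point (between the pads) lies 19 mm behind it; z points along the fingers, y is the line along which they close (so a half turn about z gives the same grasp; the last joint's range is limited). The gripper opens to 91 mm and grips with 3 to 60 N. Pads are 32 mm wide; open, the fingers measure 118 mm over their backs; the gripper's body (76 mm by 178 mm) begins 60 mm behind the grasp point.
Start: joints at [-1.146, 18.312, 89.639, -0, 72.044, -1.146], TCP at [575.016, 0, 213.976] pointing down, gripper open.
Joint ranges: [-177.97, 177.97], [-48.28, 115.42], [12.27, 149.76], [-77.06, 257.06], [2.81, 150.46], [-146.56, 146.56]. Speed limits (degrees/s): [147.25, 147.25, 180, 180, 180, 180].

### API

Orientations are given as [roll, pitch, yaw] about the fixed x, y, z axes, in that order (R = Rz(yaw) Ry(pitch) Rx(roll)).
In Python, from workcell import env, eyes gives the robot as it stands.
- The arm moves only by the tool send_rows, never from a script. Its argument "targets" is text: rows parted by semicolons, each of 7 numbers parted by spaces: the shift along the tool's x, y, z in m, then the turn, a rotation vector about the tool's x, y, z in degrees, then the opening in per cent of the stroke, from 0 (shut) to 100 (fully open). A call has 1 to 12 rows; each row is the pose to reach, as a shift and turn from the pose commanded when the call began, along the tool's axes at that moment; what a row does not reach only later rows make up. A row lasts 1/12 s, in which the tool goes at most 41.7 mm and 7.16 degrees, less where a joint would pass 70% of its speed; a pose out of reach is approached as far as the arm can. A call with a gripper value outside its range is refused whole. The fingers move at their own pace and stop on an object; "grip_force" is the grip in N (left out, the last holds). Time passes only in rows, so rows that repeat a pose let the fingers close. It gives the time, the measured TCP pose, the force, the opening and the grip force at its end, in the units of the state.
- env.state(): the state, without advancing time (a new reading comes with each control period).
- eyes.grab_frame(name): name is "scene" or "side" or "wrist"; returns a dict with "image" (384x512x3 uint8, blue, green, red), "fovy" (degrees; the focal length in pixels is half the picture's height over the tangent of half this angle, whatever the lens; pixels are square), "cx", "cy" (the principal point, pixels), "eye" and "attitude" of the camera in the world. Camera axes: x right, y up, looking along -z (the intrinsics and any distortion apply to the point x, -y, -z); pixel columns grow to the right and rows downward; lengths in mm; the calibration is good to about 2 mm. A picture is of the moment at which its call begins. There is no depth.
- env.job_done(): hands the job in; it is judged then, once.
The state is a dict: "time_s": time; "qpos": joint angles; "qvel": joint speeds; "effort": joint torques, N m; "ee_pos": TCP position; "ee_rot": TCP orientation; "force": force on the tool from outside, world axes, zero at the start; "torque": the same for the moment, N m; "gripper_width": finger opening in mm; "gripper_force": force on a finger pad.
Only numpy, scipy, OpenCV 4.12 (cv2) and the standard library are available. Lean on these libraries where they do the work, as an engineer would, in place of code of your own. Each camera call takes 0.05 s, during which the arm holds its last target. There are 200 camera calls.

## Working session

There is one attempt and no reset: what is moved stays moved. The work goes in short steps, Python scripts to look and compute and a tool call to move; the robot and the scene stay as the last step left them, time stands still between calls to the robot, and variables do not carry over. Pictures are saved under pics/ and viewed, at most 14 in all, crops included, and the job is handed in when it is done.

Besides the shell and the picture viewer there is one more tool, called after "Emit:" as name(argument=value, ...) on one line, values as JSON. send_rows: Moves the arm, as the interface text tells. Its arguments: {"type":"object","properties":{"targets":{"type":"string"},"grip_force":{"type":"number"}},"required":["targets"]}

```bash
mkdir -p pics; ls; python3 - <<'E'
from workcell import env, eyes
import cv2
print(env.state())
for n in ("scene","side","wrist"):
    f=eyes.grab_frame(n); im=f.pop("image"); print(n,f)
    cv2.imwrite(f"pics/{n}0.png",cv2.resize(im,(800,600),interpolation=cv2.INTER_CUBIC))
E
```

```text
pics
{'time_s': 0.0, 'qpos': array([-1.14661361e+00,  1.83500344e+01,  8.97069684e+01, -6.09699501e-04,
        7.20436545e+01, -1.14385650e+00]), 'qvel': array([ 0.01366689, -0.0563378 ,  0.07425845,  0.04808583,  0.00767571,
        0.03594926]), 'effort': array([-5.01459035e-04, -4.12465632e+01, -2.31973493e+01,  7.28826877e-02,
        4.58198413e-02, -1.41870069e-04]), 'ee_pos': array([5.74487782e+02, 6.15126376e-04, 2.13132580e+02]), 'ee_rot': array([-1.79899351e+02, -1.42983902e-03,  8.99974301e+01]), 'force': array([-0.78494555,  0.62004152,  0.44155987]), 'torque': array([ 0.02014215, -0.00913392,  0.00025647]), 'gripper_force': 0.0, 'gripper_width': 90.92021184410683}
scene {'fovy': 56.00445932693061, 'cx': 256.9999595497082, 'cy': 198.82901524011075, 'eye': array([1109.8656634 ,  496.20017119,  830.21231212]), 'attitude': array([ 45.83984672,   1.15529705, 125.93891347])}
side {'fovy': 48.423888022104116, 'cx': 252.89256725542992, 'cy': 181.1450416378505, 'eye': array([138.18138771, 787.36230067, 670.30149695]), 'attitude': array([  55.32431825,   -0.48892718, -155.6947546 ])}
wrist {'fovy': 59.22918973098264, 'cx': 252.24325812984088, 'cy': 187.81962742687915, 'eye': array([575.20449643,  70.54904879, 383.75911413]), 'attitude': array([-14.49351967,   0.03336628,   0.05041506])}
```

View pics/scene0.png

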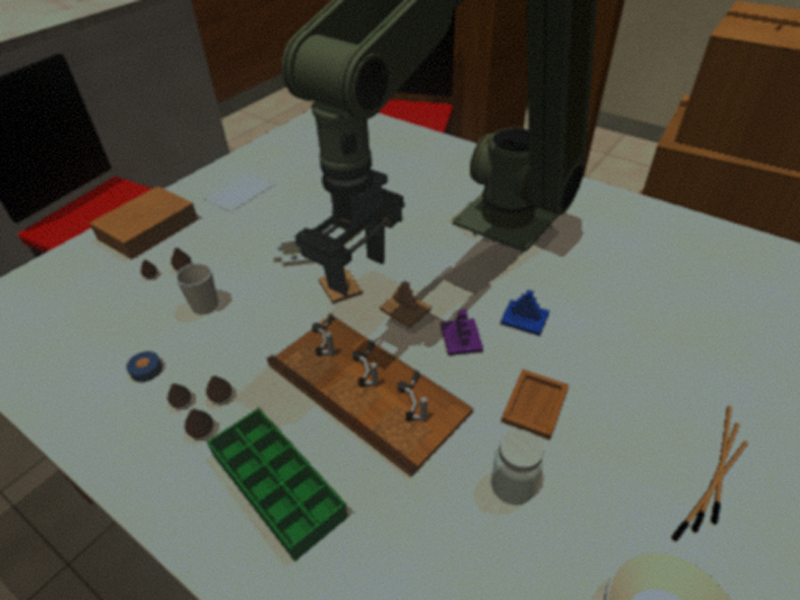

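View pics/side0.png

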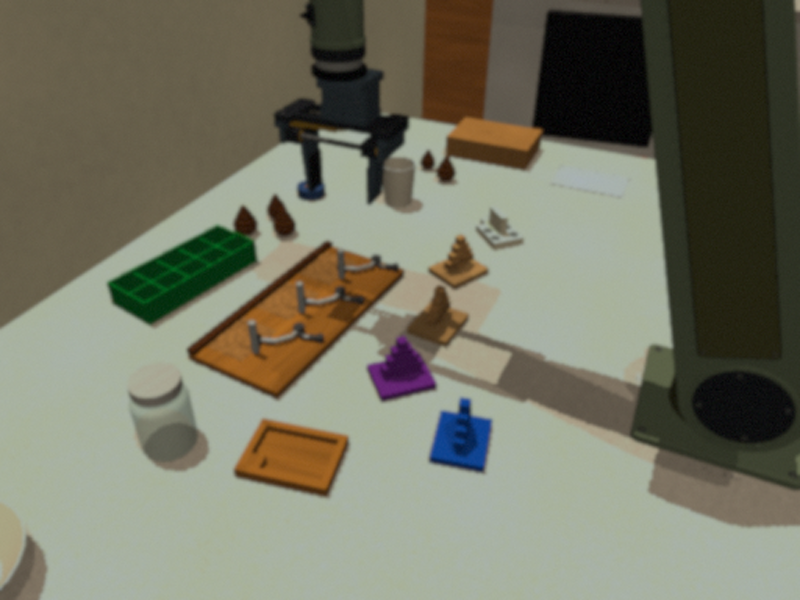

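View pics/wrist0.png

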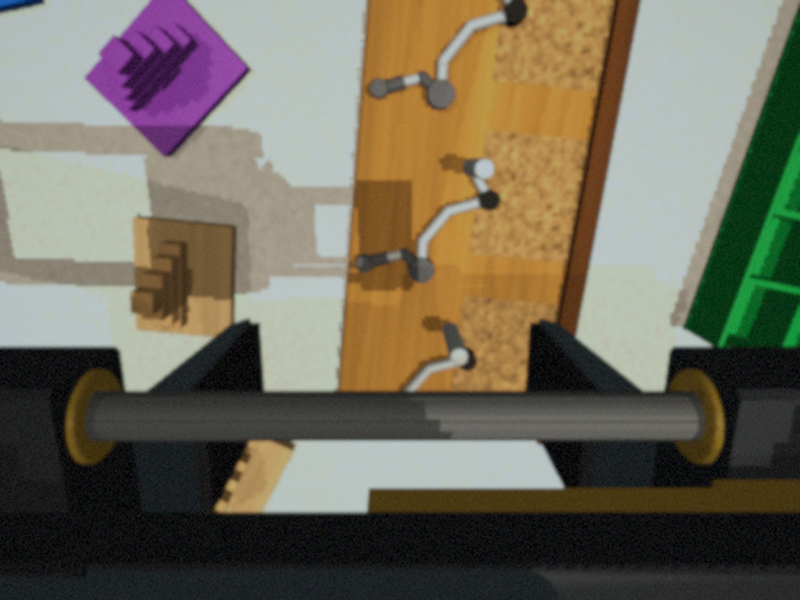

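The scene view shows the board with its fixed edge on the +x side, two tan trees at (405,300) and (340,285), the tray at (535,403), and the palette, partly hidden, at (295,252). Blue and purple look-alikes are also there. I'll check rough positions first.

```bash
cat > h.py <<'E'
import numpy as np, cv2
from scipy.spatial.transform import Rotation as R
from workcell import env, eyes
def ray(f,u,v):
    F=f.get("h",384)/2/np.tan(np.radians(f["fovy"]/2))
    d=np.array([(u-f["cx"])/F,-(v-f["cy"])/F,-1.])
    return R.from_euler("xyz",f["attitude"],degrees=True).apply(d)
def onz(f,u,v,z,s=1.5625,off=(0,0)):
    "pixel in picture scaled by s (pixel centres), crop offset off -> point at height z"
    u=(u+.5)/s-.5+off[0]; v=(v+.5)/s-.5+off[1]
    d=ray(f,u,v); e=np.array(f["eye"]); return e+d*(z-e[2])/d[2]
def proj(f,p):
    F=192/np.tan(np.radians(f["fovy"]/2))
    c=R.from_euler("xyz",f["attitude"],degrees=True).inv().apply(np.atleast_2d(p)-f["eye"])
    return np.c_[f["cx"]-F*c[:,0]/c[:,2], f["cy"]+F*c[:,1]/c[:,2]]
def grab(n,name):
    import pickle
    f=eyes.grab_frame(n); pickle.dump(f,open(f"pics/{name}.pkl","wb"))
    return f
def load(name):
    import pickle; return pickle.load(open(f"pics/{name}.pkl","rb"))
E
python3 - <<'E'
from h import *
np.set_printoptions(precision=1,suppress=True)
s=grab("scene","s0");d=grab("side","d0");w=grab("wrist","w0")
for n,f,pts in [("scene",s,[("board corners",15,[(333,317),(268,358),(412,472),(472,408)]),("tree A slab",12,[(408,327),(431,308),(381,305),(400,290)]),("treeB",12,[(330,300),(362,292)]),("tray",15,[(522,371),(568,379),(503,428),(553,437)]),("jar",0,[(515,495)]),("cup",0,[(203,308)])]),
 ("side",d,[("board corners",15,[(330,245),(403,270),(278,392),(190,350)]),("A",12,[(407,328),(430,305),(468,317),(448,342)]),("B",12,[(430,268),(460,285),(488,268),(460,256)]),("pal",14,[(477,230),(496,244),(522,236),(500,218)]),("tray",15,[(265,421),(348,434),(329,491),(237,470)]),("jar",0,[(165,450)]),("cup",0,[(398,204)])]),
 ("wrist",w,[("A",12,[(135,217),(235,226),(230,335),(138,330)]),("edge inner top",23,[(615,0),(558,330)]),("board -x",15,[(370,0),(342,390)]),("patch1",15,[(486,133),(586,140),(558,260),(470,257)]),("hub1",30,[(422,270)]),("post top1",75,[(482,168)])])]:
  for l,z,p in pts: print(n,l,np.array([onz(f,*q,z)[:2] for q in p]).round().astype(int).tolist())
E
```

```text
scene board corners [[535, -116], [692, -145], [730, 221], [568, 235]]
scene tree A slab [[468, 26], [395, 33], [448, -58], [387, -53]]
scene treeB [[497, -157], [439, -117]]
scene tray [[442, 268], [411, 345], [573, 299], [541, 376]]
scene jar [[663, 371]]
scene cup [[663, -375]]
side board corners [[687, -142], [528, -122], [562, 234], [730, 213]]
side A [[457, 23], [447, -49], [379, -45], [386, 28]]
side B [[488, -153], [421, -125], [394, -197], [453, -213]]
side pal [[454, -314], [405, -280], [368, -330], [428, -380]]
side tray [[548, 288], [437, 262], [416, 351], [533, 371]]
side jar [[646, 373]]
side cup [[649, -371]]
wrist A [[393, 30], [463, 24], [453, -57], [385, -54]]
wrist edge inner top [[712, 165], [693, -50]]
wrist board -x [[560, 167], [536, -100]]
wrist patch1 [[637, 86], [704, 82], [692, 0], [629, 2]]
wrist hub1 [[594, -4]]
wrist post top1 [[625, 65]]
```

Scene and side agree within about 10 mm. The board's yaw is about -5°. Next I'll take closer wrist views.

Emit:
send_rows(targets="-0.03 0.02 -0.02 0 0 0 20;-0.06 0.0 -0.05 0 0 0 20;-0.09 -0.02 -0.08 0 0 0 20;-0.11 -0.04 -0.087 0 0 0 20;-0.11 -0.055 -0.087 0 0 0 20;-0.11 -0.055 -0.087 0 0 0 20;-0.11 -0.055 -0.087 0 0 0 20")

```text
time_s: 0.88
ee_pos: [519.8, -110.2, 301.3]
ee_rot: [179.9, -0.0, 89.9]
force: [0.7, -1.0, -0.7]
gripper_width: 47.6
gripper_force: 0.0
```

```bash
python3 -c "
from h import *
f=grab('wrist','w1');cv2.imwrite('pics/w1.png',cv2.resize(f['image'],(800,600),interpolation=cv2.INTER_CUBIC));print(f['eye'],f['attitude'],env.state()['ee_pos'])"
```

```text
[519.99221048 -39.64476391 471.87269445] [-1.44852020e+01 -1.24289430e-01 -6.02516045e-03] [ 520.22327028 -109.77967483  300.76899904]
```

Emit:
send_rows(targets="0.04 0.03 0 0 0 0 20;0.08 0.06 0 0 0 0 20;0.12 0.09 0 0 0 0 20;0.16 0.09 0 0 0 0 20;0.19 0.09 0 0 0 0 20;0.19 0.09 0 0 0 0 20;0.19 0.09 0 0 0 0 20")

```text
time_s: 1.52
ee_pos: [610.6, 84.1, 299.2]
ee_rot: [-179.9, -0.0, 90.3]
force: [0.2, 0.2, 0.5]
gripper_width: 18.2
gripper_force: 0.0
```

```bash
python3 -c "
from h import *
f=grab('wrist','w2');cv2.imwrite('pics/w2.png',cv2.resize(f['image'],(800,600),interpolation=cv2.INTER_CUBIC));print(f['eye'],f['attitude'],env.state()['ee_pos'])"
```

```text
[610.90428884 154.49983971 469.75832449] [-14.46931285   0.06814796   0.38939205] [610.31813461  81.79274234 299.60271003]
```

View pics/w1.png

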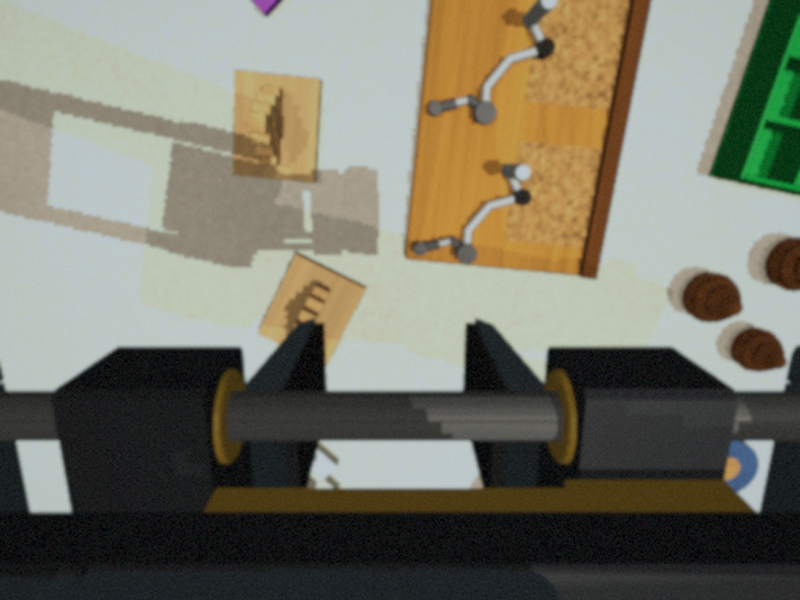

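View pics/w2.png

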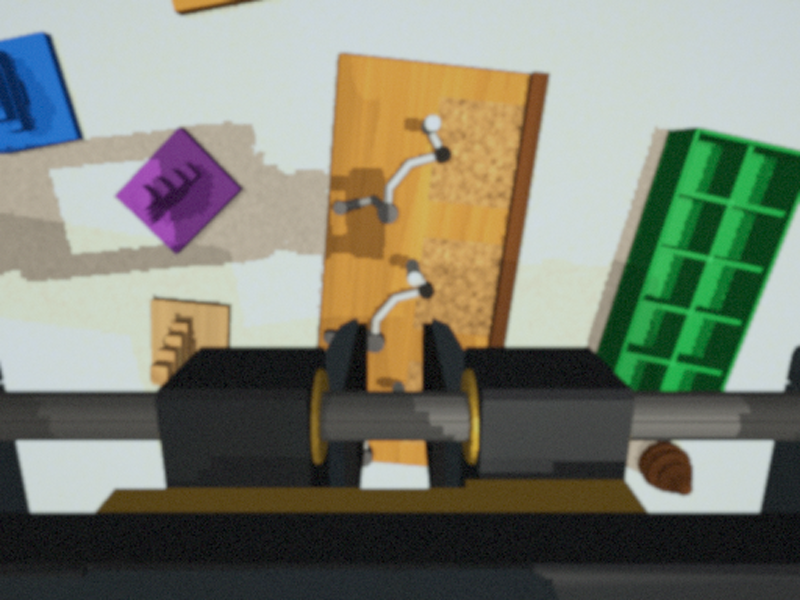

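w1 shows arm0 (hub 466,253; post top 523,172), tree B at (315,305) and tree A at (277,125). w2 shows arm2 (hub 389,212; post top 432,122) and arm1. All three arms are forward. I'll fit the board pose from these.

```bash
python3 - <<'E'
from h import *
np.set_printoptions(precision=1,suppress=True)
from scipy.optimize import least_squares
w0,w1,w2=load("w0"),load("w1"),load("w2")
o=[("hub0",w1,(466,253),30),("hub1",w1,(484,112),30),("hub1",w2,(375,342),30),("hub2",w2,(389,212),30),("hub1",w0,(423,270),30),("hub2",w0,(440,94),30)]
P={f"hub{i}":(-68,-55+115*(i-1)) for i in range(3)}
Y=[("-y",w1,(406,257),15,-182.5),("+y",w2,(339,53),15,182.5)]
E=[(w0,(615,0)),(w0,(558,330)),(w1,(632,0)),(w1,(583,272)),(w2,(531,75)),(w2,(492,348))]
def tob(p,v): 
    c,s=np.cos(p[2]),np.sin(p[2]); d=v[:2]-p[:2]; return np.array([c*d[0]+s*d[1],-s*d[0]+c*d[1]])
def res(p):
    r=[]
    for n,f,q,z in o: r+=list(tob(p,onz(f,*q,z))-P[n])
    for n,f,q,z,y in Y: r.append(tob(p,onz(f,*q,z))[1]-y)
    for f,q in E: r.append(tob(p,onz(f,*q,23))[0]-35)
    return r
s=least_squares(res,[660,40,-.09],loss="soft_l1"); p=s.x; print(p[:2],np.degrees(p[2])); print(np.array(res(p)))
c,sn=np.cos(p[2]),np.sin(p[2]); M=np.array([[c,-sn],[sn,c]])
np.save("board.npy",p)
for i in range(3):
  print(i,"place",p[:2]+M@[0,115*(i-1)],"pivot",p[:2]+M@P[f"hub{i}"])
for n,f,q in [("post0",w1,(523,172)),("post1",w1,(549,3)),("post2",w2,(432,122)),("post1",w0,(483,167)),("post1",w2,(413,266))]:
  v=tob(p,onz(f,*q,75)); v2=v-P["hub"+n[-1]]; print(n,onz(f,*q,75),"rel pivot",v2,np.hypot(*v2),np.degrees(np.arctan2(v2[1],v2[0])))
for n,f,q in [("patch",w1,[(537,142),(601,146),(590,243),(508,238)]),("patch1",w0,[(486,133),(586,140),(558,260),(470,257)])]:
  print(n,[tob(p,onz(f,*k,15)) for k in q])
for n,f,q in [("A",w1,[(235,70),(322,80),(317,181),(233,173)]),("B",w1,[(297,253),(366,286),(260,328),(330,362)]),("A",w0,[(135,217),(235,226),(230,335),(138,330)])]:
  print(n,[onz(f,*k,12)[:2] for k in q])
E
```

```text
[666.5  44.5] -5.267949562905795
[-1.6  0.3 -1.6 -0.8  0.5  1.1  1.8  0.5  1.3 -0.  -0.1 -1.2  2.  -2.2
 -1.2  0.2 -1.1 -0.   0.1  2.5]
0 place [656. -70.] pivot [ 583.2 -118.6]
1 place [666.5  44.5] pivot [593.8  -4. ]
2 place [677.1 159. ] pivot [604.3 110.5]
post0 [615.2 -50.   75. ] rel pivot [25.5 71.2] 75.61243660484811 70.27574077524571
post1 [626.  62.  75.] rel pivot [26.1 68.8] 73.53569375145767 69.24471701346445
post2 [637.1 179.2  75. ] rel pivot [26.3 71.5] 76.12944382560474 69.80699258435912
post1 [625.8  65.3  75. ] rel pivot [25.6 71.9] 76.3516088797522 70.43010928065715
post1 [625.1  74.6  75. ] rel pivot [24.  81.2] 84.64346129927658 73.5078557226651
patch [array([-20.1, -73.9]), array([ 33.6, -72.2]), array([  39.5, -153.5]), array([ -32.5, -155.7])]
patch1 [array([-33.5,  39. ]), array([34. , 40.7]), array([ 29.2, -42. ]), array([-33.4, -45.6])]
A [array([391.8,  29. ]), array([462. ,  21.4]), array([455. , -59.1]), array([383.9, -52.5])]
B [array([ 435.1, -121.3]), array([ 495.5, -151.3]), array([ 398. , -190.7]), array([ 461., -224.])]
A [array([393.4,  29.8]), array([463.1,  23.6]), array([453.3, -57.4]), array([385.4, -53.6])]
```

The fit is good to about 2 mm: board yaw -5.27°, post at bearing 70° when forward. Tree A is at (423.5,-15) with yaw -5.6°, and tree B at (447.5,-172) with yaw -27°. Now arm1: straddle the post and draw it back.

Emit:
send_rows(targets="-0.007 0.008 0.04 0 0 2.6 33;-0.0142 0.016 0.08 0 0 5.27 33;-0.0142 0.016 0.12 0 0 5.27 33;-0.0142 0.016 0.16 0 0 5.27 33;-0.0142 0.016 0.18 0 0 5.27 33;-0.0142 0.016 0.18 0 0 5.27 33;-0.0142 0.016 0.20 0 0 5.27 33;-0.0142 0.016 0.22 0 0 5.27 33;-0.0142 0.016 0.24 0 0 5.27 33;-0.0142 0.016 0.26 0 0 5.27 33;-0.0142 0.016 0.264 0 0 5.27 33;-0.0142 0.016 0.264 0 0 5.27 33")

```text
time_s: 2.57
ee_pos: [626.1, 64.9, 37.1]
ee_rot: [-180.0, 0.0, 84.7]
force: [0.8, -0.2, -0.5]
gripper_width: 30.4
gripper_force: 0.0
```

Emit:
send_rows(targets="0.001 -0.008 0 0 0 0 33;0.002 -0.015 0 0 0 0 33;0.0034 -0.022 0 0 0 0 33;0.0046 -0.035 0 0 0 0 33;0.0034 -0.042 0 0 0 0 33;0.0034 -0.049 0 0 0 0 33;0 -0.0616 0 0 0 0 33;-0.003 -0.068 0 0 0 0 33;-0.0057 -0.074 0 0 0 0 33;-0.011 -0.082 0 0 0 0 33;-0.016 -0.088 0 0 0 0 33;-0.0165 -0.091 0 0 0 0 33")

```text
time_s: 3.57
ee_pos: [537.0, 57.5, 37.7]
ee_rot: [179.5, -0.1, 84.7]
force: [14.0, 1.7, -8.6]
gripper_width: 30.1
gripper_force: 6.3
```

```bash
python3 -c "
from h import *
f=grab('side','d1');cv2.imwrite('pics/d1.png',cv2.resize(f['image'][120:280,80:320],(720,480),interpolation=cv2.INTER_CUBIC));s=env.state();print(s['ee_pos'],s['force'],s['gripper_width'])"
```

```text
[537.07976716  57.50340661  37.66843762] [ 8.01953267  2.29045289 -3.33667123] 30.057812315200334
```

View pics/d1.png

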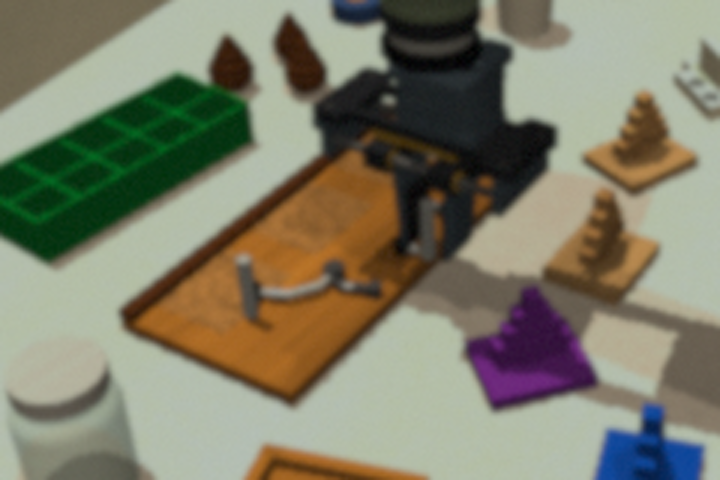

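Post 1 is fully back, held between the fingers at about 1.1 rad, and tree A has not moved. Next I'll lift, go over tree A and descend.

Emit:
send_rows(targets="0 0.004 -0.02 0 0 0 33;0 0.004 -0.05 0 0 0 40;0 0.004 -0.085 0 0 0 55;-0.02 -0.025 -0.1 0 0 0 55;-0.04 -0.055 -0.1 0 0 0 55;-0.065 -0.085 -0.1 0 0 0 55;-0.0825 -0.1033 -0.1 0 0 0.3 55;-0.0825 -0.1033 -0.1 0 0 0.3 55;-0.0825 -0.1033 -0.08 0 0 0.3 55;-0.0825 -0.1033 -0.05 0 0 0.3 55;-0.0825 -0.1033 -0.02 0 0 0.3 55;-0.0825 -0.1033 0.0 0 0 0.3 55")

```text
time_s: 4.62
ee_pos: [422.4, -15.0, 35.1]
ee_rot: [-179.9, 0.0, 84.4]
force: [0.9, -0.3, -0.6]
gripper_width: 50.5
gripper_force: 0.0
```

Emit:
send_rows(targets="0 0 0.006 0 0 0 55;0 0 0.013 0 0 0 55;0 0 0.013 0 0 0 40;0 0 0.013 0 0 0 20;0 0 0.013 0 0 0 0;0 0 0.013 0 0 0 0;0 0 0.013 0 0 0 0;0 0 0.013 0 0 0 0;0 0 0.013 0 0 0 0;0 0 0.013 0 0 0 0;0 0 0.013 0 0 0 0;0 0 0.013 0 0 0 0", grip_force=30)

```text
time_s: 5.62
ee_pos: [423.1, -14.9, 24.4]
ee_rot: [-180.0, -0.0, 84.4]
force: [-2.3, 0.3, 6.1]
gripper_width: 14.2
gripper_force: 30.0
```

Gripped at 14.2 mm. Lift and carry it to place 1.

Emit:
send_rows(targets="0 0 -0.015 0 0 0 0;0 0 -0.035 0 0 0 0;0 0 -0.06 0 0 0 0;0 0 -0.085 0 0 0 0;0.005 0.014 -0.1 0 0 0 0;0.014 0.04 -0.1 0 0 0 0;0.023 0.066 -0.1 0 0 0 0;0.033 0.094 -0.1 0 0 0 0;0.043 0.122 -0.1 0 0 0 0;0.053 0.15 -0.1 0 0 0 0;0.063 0.178 -0.1 0 0 0 0;0.072 0.202 -0.1 0 0 -0.3 0", grip_force=40)

```text
time_s: 6.62
ee_pos: [633.3, 37.6, 123.4]
ee_rot: [180.0, -0.0, 84.7]
force: [0.6, -0.3, -0.4]
gripper_width: 13.9
gripper_force: 40.0
```

Emit:
send_rows(targets="0.0055 0.015 0 0 0 0 0;0.0095 0.0265 0 0 0 0 0;0.0108 0.0301 0 0 0 0 0;0.0108 0.0301 0 0 0 0 0;0.0108 0.0301 0.015 0 0 0 0;0.0108 0.0301 0.03 0 0 0 0;0.0108 0.0301 0.045 0 0 0 0;0.0108 0.0301 0.055 0 0 0 0;0.0108 0.0301 0.065 0 0 0 0;0.0108 0.0301 0.07 0 0 0 0;0.0108 0.0301 0.07 0 0 0 0")

```text
time_s: 7.53
ee_pos: [661.5, 44.9, 52.8]
ee_rot: [-179.9, 0.0, 84.7]
force: [0.0, -0.2, -0.9]
gripper_width: 13.7
gripper_force: 40.0
```

```bash
python3 -c "
from h import *
f=grab('scene','s2');a=cv2.resize(f['image'][190:310,160:310],(600,480),interpolation=cv2.INTER_CUBIC);cv2.imwrite('pics/s2.png',a)
s=env.state();print(s['ee_pos'],s['ee_rot'],s['force'],s['gripper_width'])"
```

```text
[662.16835338  45.04110261  53.74944862] [-1.79966278e+02  4.53196645e-03  8.47261587e+01] [ 0.54486194 -0.05652277 -2.1247372 ] 13.532078437377297
```

View pics/s2.png

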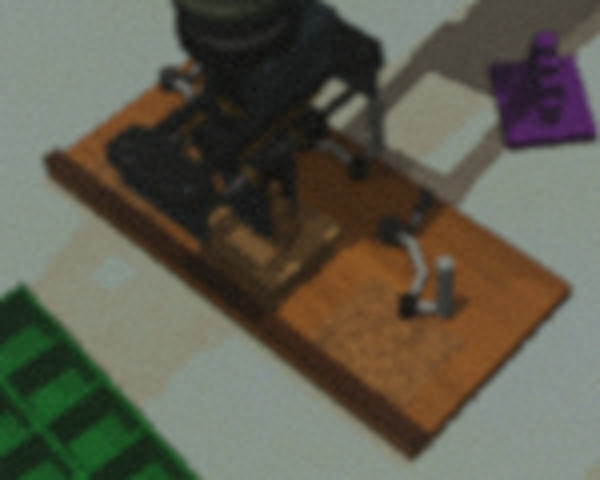

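The tree hangs level above place 1, near (255,245) in the crop. I'll lower it and slide to the fixed edge.

Emit:
send_rows(targets="0 0 0.006 0 0 0 0;0 0 0.011 0 0 0 0;0 0 0.014 0 0 0 0;0 0 0.015 0 0 0 0;0 0 0.015 0 0 0 0;0 0.002 0.015 0 0 0 0;0 0.004 0.015 0 0 0 0;0 0.004 0.015 0 0 0 0")

```text
time_s: 8.25
ee_pos: [665.7, 44.9, 39.5]
ee_rot: [-179.9, -0.0, 84.7]
force: [-5.1, 0.4, 5.9]
gripper_width: 14.3
gripper_force: 40.0
```

Emit:
send_rows(targets="0 0.001 0 0 0 0 0;0 0.002 0 0 0 0 0;0 0.002 0 0 0 0 0")

```text
time_s: 8.5
ee_pos: [665.9, 44.9, 39.6]
ee_rot: [-179.7, 0.0, 84.7]
force: [-8.7, 1.1, 9.3]
gripper_width: 13.9
gripper_force: 40.0
```

Contact with the edge (-8.7 N in x). Release, lift, and move behind the open post with the gripper shut.

Emit:
send_rows(targets="0 -0.002 0 0 0 0 15;0 -0.002 0 0 0 0 40;0 -0.002 0 0 0 0 40;0 -0.002 0 0 0 0 40;0 -0.002 -0.02 0 0 0 40;0 -0.002 -0.05 0 0 0 40;0 -0.002 -0.08 0 0 0 40;0 -0.02 -0.09 0 0 0 20;0 -0.05 -0.09 0 0 0 0;0 -0.085 -0.09 0 0 0 0;0 -0.12 -0.09 0 0 0 0;0.001 -0.154 -0.09 0 0 0 0")

```text
time_s: 9.5
ee_pos: [513.9, 59.6, 128.8]
ee_rot: [180.0, -0.0, 84.7]
force: [-1.6, 0.8, -0.1]
gripper_width: 5.9
gripper_force: 0.0
```

Emit:
send_rows(targets="0 0 0 0 0 0 0;0 0 0.03 0 0 0 0;0 0 0.06 0 0 0 0;0 0 0.085 0 0 0 0;0 0 0.092 0 0 0 0;0 0 0.092 0 0 0 0")

```text
time_s: 10.0
ee_pos: [514.5, 59.5, 35.2]
ee_rot: [-179.8, 0.0, 84.7]
force: [0.5, 0.3, 0.4]
gripper_width: 0.4
gripper_force: 0.0
```

```bash
python3 -c "
from h import *
f=grab('side','d2');cv2.imwrite('pics/d2.png',cv2.resize(f['image'][120:280,80:320],(720,480),interpolation=cv2.INTER_CUBIC));s=env.state();print(s['ee_pos'],s['ee_rot'],s['force'],s['gripper_width'])"
```

```text
[515.70556772  59.64883298  36.72943835] [-1.79974133e+02  7.85405226e-03  8.47281300e+01] [-0.14546623  0.31180096  0.37827511] 0.5796663040321656
```

View pics/d2.png

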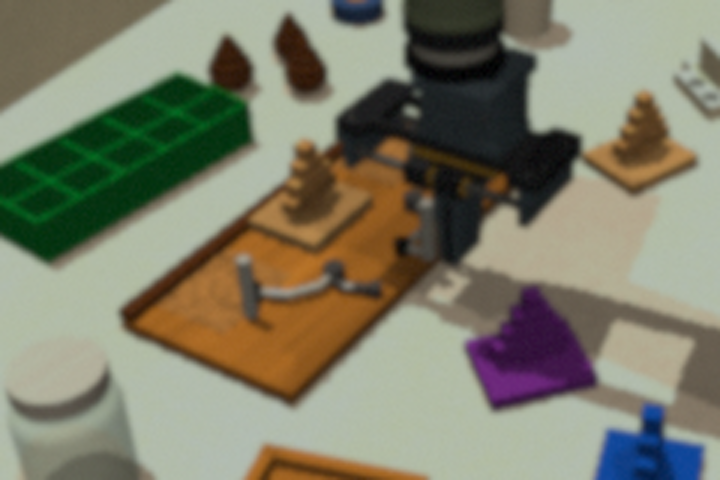

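Tree A sits on place 1, and the shut fingers are behind post 1. Push it forward.

Emit:
send_rows(targets="0 0.006 0 0 0 0 0;0 0.012 0 0 0 0 0;0.004 0.016 0 0 0 0 0;0.007 0.02 0 0 0 0 0;0.011 0.026 0 0 0 0 0;0.014 0.032 0 0 0 0 0;0.0175 0.042 0 0 0 0 0;0.019 0.047 0 0 0 0 0;0.02 0.052 0 0 0 0 0;0.021 0.057 0 0 0 0 0;0.021 0.06 0 0 0 0 0;0.021 0.06 0 0 0 0 0")

```text
time_s: 11.05
ee_pos: [578.3, 74.9, 37.3]
ee_rot: [179.9, -0.0, 84.7]
force: [-0.7, -0.8, -0.3]
gripper_width: 0.4
gripper_force: 0.0
```

Emit:
send_rows(targets="0 0 0 0 0 0 0;0 -0.02 0 0 0 0 0;0 -0.04 0 0 0 0 0;0 -0.045 -0.03 0 0 0 0;0 -0.045 -0.06 0 0 0 0;0 -0.045 -0.09 0 0 0 0;0 -0.045 -0.09 0 0 0 0")

```text
time_s: 11.63
ee_pos: [535.5, 79.6, 132.9]
ee_rot: [179.3, -0.1, 84.7]
force: [1.0, 0.3, 0.0]
gripper_width: 0.2
gripper_force: 0.0
```

```bash
python3 -c "
from h import *
f=grab('side','d3');cv2.imwrite('pics/d3.png',cv2.resize(f['image'][120:280,80:320],(720,480),interpolation=cv2.INTER_CUBIC));s=env.state();print(s['ee_pos'],s['force'])"
```

```text
[534.06431732  79.33854854 130.32619031] [-0.45155118  0.51951143 -0.40374391]
```

View pics/d3.png

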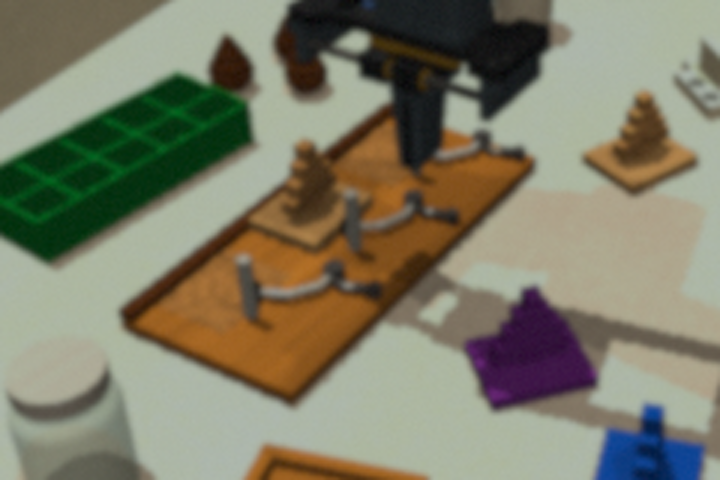

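Arm 1 snapped to against slab A; its post is at (352,220) in the crop. Next I'll draw arm 0 back.

Emit:
send_rows(targets="-0.02 0.016 0 0 0 0 33;-0.045 0.036 0 0 0 0 33;-0.07 0.056 0 0 0 0 33;-0.095 0.076 0 0 0 0 33;-0.1196 0.0953 0 0 0 0 33;-0.1196 0.0953 0 0 0 0 33;-0.1196 0.0953 0 0 0 0 33;-0.1196 0.0953 0.03 0 0 0 33;-0.1196 0.0953 0.055 0 0 0 33;-0.1196 0.0953 0.08 0 0 0 33;-0.1196 0.0953 0.09 0 0 0 33;-0.1196 0.0953 0.09 0 0 0 33")

```text
time_s: 12.68
ee_pos: [612.9, -47.4, 33.9]
ee_rot: [-179.6, -0.0, 84.8]
force: [-1.1, -0.8, -0.2]
gripper_width: 30.5
gripper_force: 0.0
```

Emit:
send_rows(targets="0.001 -0.008 0 0 0 0 33;0.002 -0.015 0 0 0 0 33;0.0034 -0.022 0 0 0 0 33;0.0046 -0.035 0 0 0 0 33;0.0034 -0.042 0 0 0 0 33;0.0034 -0.049 0 0 0 0 33;0 -0.0616 0 0 0 0 33;-0.003 -0.068 0 0 0 0 33;-0.0057 -0.074 0 0 0 0 33;-0.011 -0.082 0 0 0 0 33;-0.016 -0.088 0 0 0 0 33;-0.0165 -0.091 0 0 0 0 33")

```text
time_s: 13.68
ee_pos: [525.8, -57.3, 37.6]
ee_rot: [179.6, -0.0, 84.6]
force: [10.7, 2.3, -7.3]
gripper_width: 30.0
gripper_force: 5.3
```

```bash
python3 -c "
from h import *
f=grab('side','d4');d=load('d3');s=env.state();print(s['ee_pos'],s['force'])
a=f['image'].astype(int);b=d['image'].astype(int)
# tree B, palette regions changes
for n,(x0,x1,y0,y1) in {'B':(270,315,145,185),'pal':(300,340,130,160)}.items(): print(n,np.abs(a-b)[y0:y1,x0:x1].mean())
"
```

```text
[525.9386239  -57.23079035  37.51889918] [ 5.60114926  0.686873   -2.89763947]
B 25.86111111111111
pal 4.301666666666667
```

Arm 0 is back at its stop. Now move up to check tree B.

Emit:
send_rows(targets="0 0.004 -0.025 0 0 0 33;0 0.004 -0.06 0 0 0 40;-0.02 -0.01 -0.1 0 0 0 55;-0.04 -0.025 -0.14 0 0 0 55;-0.06 -0.04 -0.18 0 0 0 55;-0.09 -0.055 -0.215 0 0 0 55;-0.112 -0.067 -0.243 0 0 0 55;-0.112 -0.067 -0.243 0 0 0 55;-0.112 -0.067 -0.243 0 0 0 55;-0.112 -0.067 -0.243 0 0 0 55")

```text
time_s: 14.57
ee_pos: [446.2, -162.6, 280.2]
ee_rot: [179.9, -0.0, 84.6]
force: [-0.3, 0.6, -0.1]
gripper_width: 50.5
gripper_force: 0.0
```

```bash
python3 -c "
from h import *
f=grab('wrist','w5');cv2.imwrite('pics/w5.png',cv2.resize(f['image'],(800,600),interpolation=cv2.INTER_CUBIC));print(f['eye'],f['attitude'],env.state()['ee_pos'])"
```

```text
[453.00986329 -92.33657647 450.76274662] [-14.48544387  -0.1167255   -5.34054341] [ 446.07309723 -161.85521909  279.03528588]
```

View pics/w5.png

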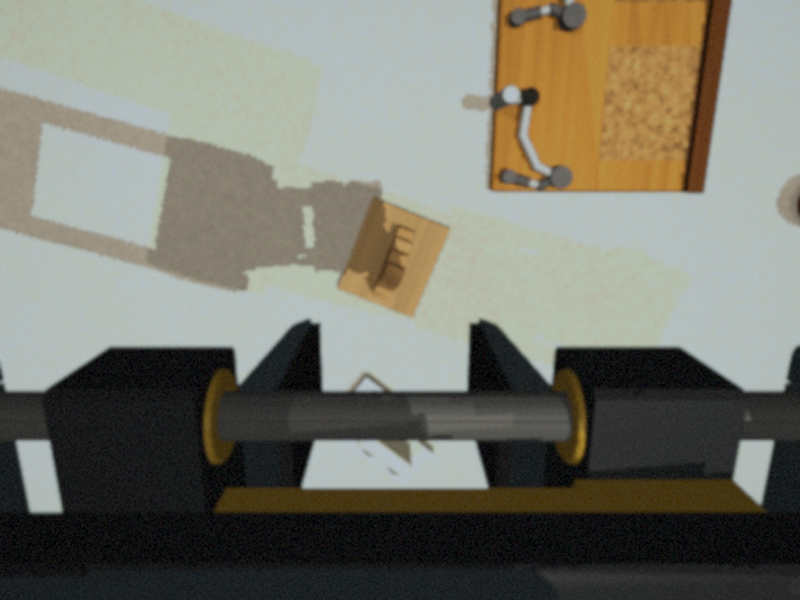

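Slab B's corners are at (377,196), (450,228), (413,316) and (340,286). Arm 0 is back (post top 512,96), and patch 0 is free.

```bash
python3 - <<'E'
from h import *
np.set_printoptions(precision=1,suppress=True)
w=load("w5")
c=np.array([onz(w,*k,12)[:2] for k in [(377,196),(450,228),(413,316),(340,286)]]); print(c,c.mean(0))
for a,b in [(0,1),(3,2),(1,2),(0,3)]: d=c[b]-c[a]; print(np.hypot(*d),np.degrees(np.arctan2(d[1],d[0])))
print("post0",onz(w,512,96,75)); print("treetop",onz(w,404,229,76),onz(w,391,278,34))
c=np.array([onz(w,*k,15)[:2] for k in [(613,45),(602,158)]]); print(c)
E
```

```text
[[ 436.8 -121.6]
 [ 494.7 -153.4]
 [ 457.6 -226.7]
 [ 397.7 -194.1]] [ 446.7 -173.9]
65.96683390757563 -28.791296001281765
68.17162801145244 -28.51608607768074
82.1553134557538 -116.84357315891198
82.43739622583116 -118.38244137116384
post0 [536. -60.  75.]
treetop [ 456.  -142.1   76. ] [ 442.3 -186.3   34. ]
[[ 627.2  -25.5]
 [ 619.3 -108.3]]
```

Emit:
send_rows(targets="-0.004 0 0.03 0 0 6 55;-0.008 0.001 0.065 0 0 12 55;-0.0108 0.001 0.1 0 0 18 55;-0.0108 0.001 0.135 0 0 22.7 55;-0.0108 0.001 0.155 0 0 22.7 55;-0.0108 0.001 0.155 0 0 22.7 55;-0.0108 0.001 0.18 0 0 22.7 55;-0.0108 0.001 0.205 0 0 22.7 55;-0.0108 0.001 0.23 0 0 22.7 55;-0.0108 0.001 0.25 0 0 22.7 55;-0.0108 0.001 0.256 0 0 22.7 55;-0.0108 0.001 0.256 0 0 22.7 55")

```text
time_s: 15.62
ee_pos: [446.2, -172.1, 22.9]
ee_rot: [-179.8, 0.0, 62.1]
force: [0.3, -0.6, -0.5]
gripper_width: 49.9
gripper_force: 0.0
```

Emit:
send_rows(targets="0 0 0 0 0 0 40;0 0 0 0 0 0 20;0 0 0 0 0 0 0;0 0 0 0 0 0 0;0 0 0 0 0 0 0;0 0 0 0 0 0 0;0 0 0 0 0 0 0;0 0 0 0 0 0 0;0 0 0 0 0 0 0", grip_force=40)

```text
time_s: 16.37
ee_pos: [446.8, -172.9, 24.5]
ee_rot: [180.0, -0.0, 62.0]
force: [-1.6, 0.5, 5.8]
gripper_width: 13.8
gripper_force: 40.0
```

Emit:
send_rows(targets="0 0 -0.015 0 0 0 0;0 0 -0.035 0 0 0 0;0 0 -0.06 0 0 0 0;0 0 -0.085 0 0 0 0;0.013 0.009 -0.1 0 0 -3 0;0.035 0.025 -0.1 0 0 -7 0;0.06 0.042 -0.1 0 0 -11 0;0.085 0.06 -0.1 0 0 -15 0;0.11 0.078 -0.1 0 0 -19 0;0.135 0.096 -0.1 0 0 -22.7 0;0.158 0.112 -0.1 0 0 -22.7 0;0.176 0.124 -0.1 0 0 -22.7 0")

```text
time_s: 17.37
ee_pos: [640.7, -74.4, 123.1]
ee_rot: [180.0, -0.0, 84.8]
force: [0.3, -0.4, -1.7]
gripper_width: 13.9
gripper_force: 40.0
```

```bash
python3 -c "
from h import *
s=env.state();print(s['ee_pos'],s['ee_rot'],s['gripper_width'])"
```

```text
[640.69542763 -74.43659883 123.12362601] [ 1.79989147e+02 -1.33874208e-02  8.47770146e+01] 13.940672199163721
```

Emit:
send_rows(targets="0.004 0.0065 0 0 0 0 0;0.0076 0.0123 0 0 0 0 0;0.0076 0.0123 0.015 0 0 0 0;0.0076 0.0123 0.032 0 0 0 0;0.0076 0.0123 0.05 0 0 0 0;0.0076 0.0123 0.065 0 0 0 0;0.0076 0.0123 0.075 0 0 0 0;0.0076 0.0123 0.081 0 0 0 0;0.0076 0.0123 0.084 0 0 0 0;0.0076 0.0123 0.085 0 0 0 0;0.0076 0.0143 0.085 0 0 0 0;0.0076 0.0163 0.085 0 0 0 0")

```text
time_s: 18.37
ee_pos: [654.7, -69.6, 39.6]
ee_rot: [-179.9, -0.0, 84.7]
force: [-8.4, -1.1, 9.1]
gripper_width: 14.3
gripper_force: 40.0
```

Emit:
send_rows(targets="0 0.001 0 0 0 0 0;0 0.002 0 0 0 0 0;0 0.002 0 0 0 0 0")

```text
time_s: 18.62
ee_pos: [654.8, -69.6, 39.7]
ee_rot: [-179.6, -0.0, 84.7]
force: [-8.3, 0.4, 5.7]
gripper_width: 14.1
gripper_force: 40.0
```

Against the edge. Same release and push sequence as for place 1.

Emit:
send_rows(targets="0 -0.002 0 0 0 0 15;0 -0.002 0 0 0 0 40;0 -0.002 0 0 0 0 40;0 -0.002 0 0 0 0 40;0 -0.002 -0.02 0 0 0 40;0 -0.002 -0.05 0 0 0 40;0 -0.002 -0.08 0 0 0 40;0 -0.02 -0.09 0 0 0 20;0 -0.05 -0.09 0 0 0 0;0 -0.085 -0.09 0 0 0 0;0 -0.12 -0.09 0 0 0 0;0.001 -0.154 -0.09 0 0 0 0")

```text
time_s: 19.62
ee_pos: [503.6, -54.6, 129.2]
ee_rot: [179.9, 0.0, 84.7]
force: [-0.6, 0.3, -0.2]
gripper_width: 6.3
gripper_force: 0.0
```

Emit:
send_rows(targets="0 0 0 0 0 0 0;0 0 0.03 0 0 0 0;0 0 0.06 0 0 0 0;0 0 0.085 0 0 0 0;0 0 0.092 0 0 0 0;0 0 0.092 0 0 0 0")

```text
time_s: 20.12
ee_pos: [504.0, -54.5, 35.5]
ee_rot: [-179.8, -0.0, 84.7]
force: [-1.2, 0.4, 0.0]
gripper_width: 0.7
gripper_force: 0.0
```

Emit:
send_rows(targets="0 0.006 0 0 0 0 0;0 0.012 0 0 0 0 0;0.004 0.016 0 0 0 0 0;0.007 0.02 0 0 0 0 0;0.011 0.026 0 0 0 0 0;0.014 0.032 0 0 0 0 0;0.0175 0.042 0 0 0 0 0;0.019 0.047 0 0 0 0 0;0.02 0.052 0 0 0 0 0;0.021 0.057 0 0 0 0 0;0.021 0.06 0 0 0 0 0;0.021 0.06 0 0 0 0 0")

```text
time_s: 21.12
ee_pos: [567.9, -39.6, 37.5]
ee_rot: [179.8, 0.0, 84.7]
force: [-0.2, -0.0, 1.2]
gripper_width: 0.5
gripper_force: 0.0
```

Emit:
send_rows(targets="0 0 0 0 0 0 0;0 -0.02 0 0 0 0 0;0 -0.04 0 0 0 0 0;0 -0.045 -0.03 0 0 0 0;0 -0.045 -0.06 0 0 0 0;0 -0.045 -0.09 0 0 0 0;0 -0.045 -0.09 0 0 0 0")

```text
time_s: 21.7
ee_pos: [524.9, -35.6, 132.8]
ee_rot: [179.3, 0.0, 84.7]
force: [2.1, -0.5, 0.7]
gripper_width: 0.6
gripper_force: 0.0
```

Emit:
send_rows(targets="-0.03 -0.008 -0.02 0 0 0 50;-0.06 -0.017 -0.04 0 0 0 50;-0.09 -0.026 -0.06 0 0 0 50;-0.12 -0.034 -0.08 0 0 0 50;-0.15 -0.043 -0.1 0 0 0 50;-0.18 -0.051 -0.12 0 0 0 50;-0.21 -0.06 -0.13 0 0 0 50;-0.24 -0.068 -0.133 0 0 0 50;-0.27 -0.077 -0.133 0 0 0 50;-0.283 -0.081 -0.133 0 0 0 50;-0.283 -0.081 -0.133 0 0 0 50;-0.283 -0.081 -0.133 0 0 0 50")

```text
time_s: 22.7
ee_pos: [414.2, -309.7, 259.5]
ee_rot: [-180.0, -0.1, 84.6]
force: [0.1, 0.2, -0.2]
gripper_width: 45.6
gripper_force: 0.0
```

```bash
python3 -c "
from h import *
f=grab('wrist','w6');d=grab('side','d6');
a=cv2.resize(f['image'][40:240,150:400],(500,400),interpolation=cv2.INTER_CUBIC)
b=cv2.resize(d['image'][140:270,110:280],(300,229),interpolation=cv2.INTER_CUBIC)
im=np.zeros((400,800,3),np.uint8); im[:,:500]=a; im[:229,500:]=b; cv2.imwrite('pics/w6.png',im);print(f['eye'],f['attitude'],env.state()['ee_pos'])"
```

```text
[ 421.21292006 -239.58469072  430.11430592] [-14.43594414  -0.0334243   -5.33571987] [ 414.79349843 -308.6191141   259.6981559 ]
```

View pics/w6.png

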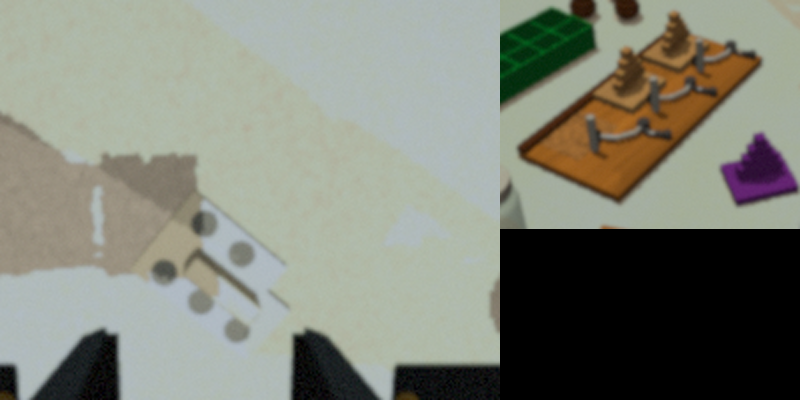

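The side inset shows both trees clamped and arm 2 forward. The palette's notch points right in the image (inner corner about 268,290; top corner 198,193; left corner 133,268). I'll fit its pose.

```bash
python3 - <<'E'
from h import *
np.set_printoptions(precision=1,suppress=True)
from scipy.optimize import least_squares
w=load("w6")
px=[(198,193),(133,268),(242,352),(285,265),(268,290),(290,308)]
mod=np.array([(-48,32),(-48,-32),(48,-32),(28,32),(28,12),(48,12)],float)
c=np.array([onz(w,*k,14,2,(150,40))[:2] for k in px])
def res(p):
    q=np.array([[np.cos(p[2]),-np.sin(p[2])],[np.sin(p[2]),np.cos(p[2])]]); return (mod@q.T+p[:2]-c).ravel()
s=least_squares(res,[412,-325,-.7],loss="soft_l1");print(c);print(s.x[:2],np.degrees(s.x[2]));print(s.fun.reshape(-1,2))
# refine on edges: contrast image overlay, enlarged
p=s.x;q=np.array([[np.cos(p[2]),-np.sin(p[2])],[np.sin(p[2]),np.cos(p[2])]])
def W(xy,z): return np.c_[np.atleast_2d(xy)@q.T+p[:2],np.full(len(np.atleast_2d(xy)),z)]
im=cv2.resize(w['image'][110:240,195:325],(520,520),interpolation=cv2.INTER_CUBIC)
im=cv2.convertScaleAbs(im,alpha=1.6,beta=-60)
raw=im.copy()
def draw(xy,z,col):
    u=((proj(w,W(xy,z))-[195,110]+.5)*4-.5).round().astype(int); cv2.polylines(im,[u],True,col,1)
draw([(-48,32),(-48,-32),(48,-32),(48,12),(28,12),(28,32)],14,(0,0,255))
draw([(-25,7),(-25,-7),(25,-7),(25,7)],52,(255,0,0))
cv2.imwrite("pics/pal.png",np.hstack([cv2.resize(raw,(400,400)),cv2.resize(im,(400,400))]))
E
```

```text
[[ 413.3 -281. ]
 [ 368.1 -323.8]
 [ 432.  -385.8]
 [ 463.5 -330.8]
 [ 451.7 -346. ]
 [ 464.9 -359.1]]
[ 422.9 -334.1] -45.364226202995155
[[-1.3  3.5]
 [-1.6  1.4]
 [ 1.9 -4.9]
 [ 1.9 -0.7]
 [-0.5  0.4]
 [ 0.4 -0.7]]
```

View pics/pal.png

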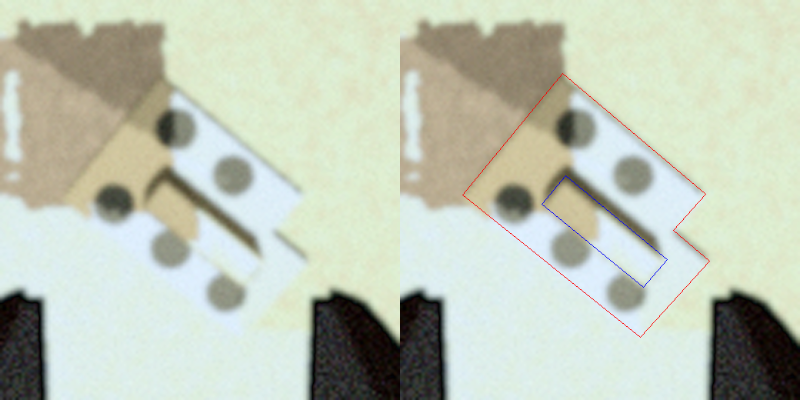

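```bash
python3 - <<'E'
from h import *
np.set_printoptions(precision=1,suppress=True)
from scipy.optimize import least_squares
w=load("w6")
px=[(168,80),(65,201),(302,192),(275,232),(308,260)]
mod=np.array([(-48,32),(-48,-32),(28,32),(28,12),(48,12)],float)
c=np.array([onz(w,*k,14,40/13,(195,110))[:2] for k in px])
def res(p):
    q=np.array([[np.cos(p[2]),-np.sin(p[2])],[np.sin(p[2]),np.cos(p[2])]]); return (mod@q.T+p[:2]-c).ravel()
s=least_squares(res,[422,-334,-.79]);p=s.x;print(p[:2],np.degrees(p[2]));print(s.fun.reshape(-1,2))
# rib: dark side face meets top; rib top edge (+y side) raw ends
for k in [(170,182),(255,258)]: print(onz(w,*k,52,40/13,(195,110)))
cp=np.array([521.6,-35.6]); a=np.radians(-5.27); M=np.array([[np.cos(a),-np.sin(a)],[np.sin(a),np.cos(a)]])
cp=cp+M@[-81,-283]; print("cmd",cp,"shift tool y,x", M.T@(p[:2]-cp), "turn", -(np.degrees(p[2])+90+5.27))
E
```

```text
[ 423.5 -335.3] -44.50478965934594
[[-2.3  1.4]
 [-0.5  0.8]
 [ 1.7 -1.5]
 [-0.2  0. ]
 [ 1.3 -0.8]]
[ 411.8 -314.    52. ]
[ 441.  -346.1   52. ]
cmd [ 414.9 -310. ] shift tool y,x [ 10.8 -24.5] turn -50.765210340654065
```

Emit:
send_rows(targets="-0.003 0.001 0.02 0 0 -6 45;-0.006 0.003 0.04 0 0 -12 45;-0.009 0.004 0.06 0 0 -18 45;-0.012 0.005 0.08 0 0 -24 45;-0.015 0.007 0.1 0 0 -30 45;-0.018 0.008 0.12 0 0 -36 45;-0.021 0.009 0.135 0 0 -42 45;-0.0243 0.0105 0.145 0 0 -48 45;-0.0243 0.0105 0.15 0 0 -50.5 45;-0.0243 0.0105 0.15 0 0 -50.5 45;-0.0243 0.0105 0.17 0 0 -50.5 45;-0.0243 0.0105 0.19 0 0 -50.5 45")

```text
time_s: 23.8
ee_pos: [424.6, -334.5, 71.0]
ee_rot: [180.0, 0.2, 135.2]
force: [0.6, 0.4, -0.8]
gripper_width: 40.7
gripper_force: 0.0
```

Emit:
send_rows(targets="0 0 0.02 0 0 0 45;0 0 0.035 0 0 0 45;0 0 0.045 0 0 0 45;0 0 0.048 0 0 0 45;0 0 0.048 0 0 0 30;0 0 0.048 0 0 0 15;0 0 0.048 0 0 0 0;0 0 0.048 0 0 0 0;0 0 0.048 0 0 0 0;0 0 0.048 0 0 0 0;0 0 0.048 0 0 0 0;0 0 0.048 0 0 0 0", grip_force=45)

```text
time_s: 24.8
ee_pos: [423.4, -335.2, 22.9]
ee_rot: [-180.0, 0.1, 135.2]
force: [-1.3, 0.4, 6.7]
gripper_width: 13.7
gripper_force: 45.0
```

Palette gripped at 13.7 mm. Lift it and carry it toward a viewpoint next to the tray.

Emit:
send_rows(targets="0 0 -0.015 0 0 0 0;0 0 -0.035 0 0 0 0;0 0 -0.06 0 0 0 0;0 0 -0.085 0 0 0 0;0.01 0.016 -0.105 0 0 -2 0;0.026 0.042 -0.113 0 0 -5 0;0.044 0.072 -0.113 0 0 -8 0;0.062 0.102 -0.113 0 0 -11 0;0.08 0.131 -0.113 0 0 -14 0;0.098 0.161 -0.113 0 0 -17 0;0.116 0.19 -0.113 0 0 -20 0;0.134 0.22 -0.113 0 0 -23 0")

```text
time_s: 25.8
ee_pos: [482.3, -82.2, 134.6]
ee_rot: [180.0, -0.1, 158.3]
force: [0.8, 0.6, -1.3]
gripper_width: 14.1
gripper_force: 45.0
```

```bash
cat > cv.py <<'E'
from h import *
import sys
# usage: cv.py cmdx cmdy cmdyaw targetx targety -> shift in tool frame
x,y,a,tx,ty=map(float,sys.argv[1:6]); a=np.radians(a)
d=np.array([tx-x,ty-y]); print("tool x,y mm: %.1f %.1f"%(d@[np.cos(a),np.sin(a)], d@[np.sin(a),-np.cos(a)]))
E
python3 - <<'E'
from h import *
a=np.radians(135.23); p=np.array([423.1,-335.2])+134*np.array([np.cos(a),np.sin(a)])+220*np.array([np.sin(a),-np.cos(a)]); print(p,135.23+23)
b=np.radians(158.23); d=np.array([584,341])-p; print(d@[np.cos(b),np.sin(b)], d@[np.sin(b),-np.cos(b)]); s=env.state();print(s["ee_pos"],s["ee_rot"],s["gripper_width"])
E
```

```text
[482.90586389 -84.64210521] 158.23
63.97872082578743 432.77933102242133
[482.25249536 -82.23512523 134.59447213] [ 1.79993409e+02 -5.93090381e-02  1.58345133e+02] 14.071772676680927
```

Emit:
send_rows(targets="0.004 0.025 -0.01 0 0 -3 0;0.009 0.06 -0.025 0 0 -6 0;0.014 0.095 -0.04 0 0 -9 0;0.019 0.13 -0.055 0 0 -12 0;0.024 0.165 -0.07 0 0 -15 0;0.03 0.2 -0.085 0 0 -18 0;0.035 0.235 -0.1 0 0 -21 0;0.04 0.27 -0.115 0 0 -24 0;0.045 0.305 -0.13 0 0 -27 0;0.05 0.34 -0.145 0 0 -30 0;0.055 0.372 -0.155 0 0 -33 0;0.06 0.403 -0.165 0 0 -34.8 0")

```text
time_s: 26.8
ee_pos: [576.3, 314.4, 300.0]
ee_rot: [180.0, -0.0, -166.8]
force: [0.4, 0.4, -2.9]
gripper_width: 13.9
gripper_force: 45.0
```

Emit:
send_rows(targets="0.014 0.012 0 0 0 0 0;0.02 0.022 0 0 0 0 0;0.02 0.0265 0 0 0 0 0;0.02 0.0265 0 0 0 0 0;0.02 0.0265 0 0 0 0 0;0.02 0.0265 0 0 0 0 0")

```text
time_s: 27.3
ee_pos: [551.4, 332.7, 299.9]
ee_rot: [-180.0, -0.0, -167.0]
force: [-0.7, -0.3, -1.9]
gripper_width: 13.8
gripper_force: 45.0
```

```bash
python3 - <<'E'
from h import *
b=np.radians(158.23);c=np.radians(193.03)
p=np.array([482.906,-84.642])+60*np.array([np.cos(b),np.sin(b)])+403*np.array([np.sin(b),-np.cos(b)])
p=p+20*np.array([np.cos(c),np.sin(c)])+26.5*np.array([np.sin(c),-np.cos(c)]); print("cmd",p)
f=grab('wrist','w7');s=env.state();print(s["ee_pos"],s["ee_rot"],s["gripper_width"],f['eye'],f['attitude'])
cv2.imwrite('pics/w7.png',cv2.resize(f['image'],(800,600),interpolation=cv2.INTER_CUBIC))
E
```

```text
cmd [551.19072349 333.17745507]
[551.4496062  332.68909367 299.90183108] [-1.79975122e+02  1.21976223e-03 -1.67049223e+02] 13.880587596723025 [483.2875785  317.30597322 470.4019755 ] [-1.45330344e+01  6.00919172e-02  1.03008074e+02]
```

View pics/w7.png

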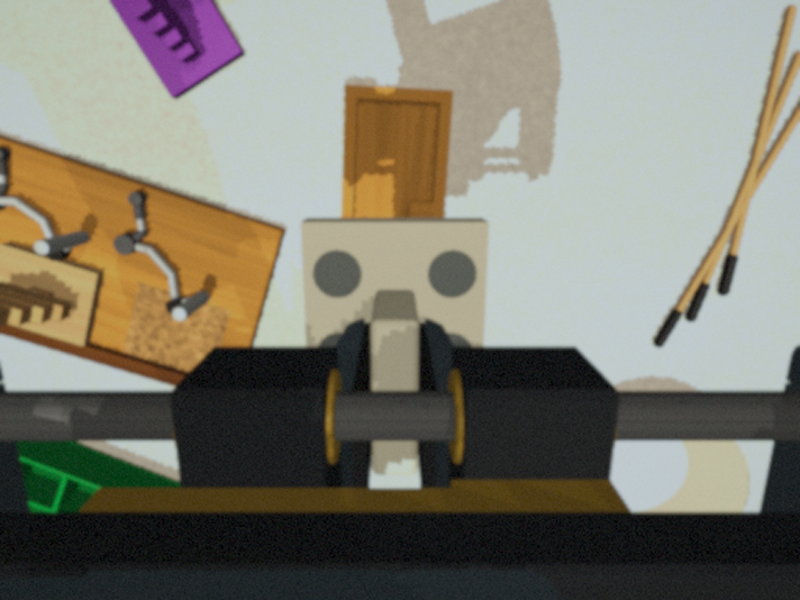

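The palette's back edge is visible at row 220 (cols 303 to 488), but it hides part of the tray. I'll shift back for a full tray view.

Emit:
send_rows(targets="-0.015 0 0 0 0 0 0;-0.03 0 0 0 0 0 0;-0.045 0 0 0 0 0 0;-0.05 0 0 0 0 0 0;-0.05 0 0 0 0 0 0;-0.05 0 0 0 0 0 0;-0.05 0 0 0 0 0 0")

```text
time_s: 27.93
ee_pos: [599.2, 344.6, 300.1]
ee_rot: [-180.0, -0.0, -167.0]
force: [-0.7, -0.7, -1.4]
gripper_width: 13.6
gripper_force: 45.0
```

```bash
python3 - <<'E'
from h import *
f=grab('wrist','w8');s=env.state();print(s["ee_pos"],s["ee_rot"],f['eye'],f['attitude'])
cv2.imwrite('pics/w8.png',cv2.convertScaleAbs(cv2.resize(f['image'][10:158,185:320],(540,592),interpolation=cv2.INTER_CUBIC),alpha=1.4))
E
```

```text
[599.12638549 344.73440762 300.31140471] [ 1.79999644e+02 -1.00452009e-02 -1.66974978e+02] [531.20737485 329.13715454 470.69051405] [-1.45036274e+01  2.65231109e-02  1.03064727e+02]
```

View pics/w8.png

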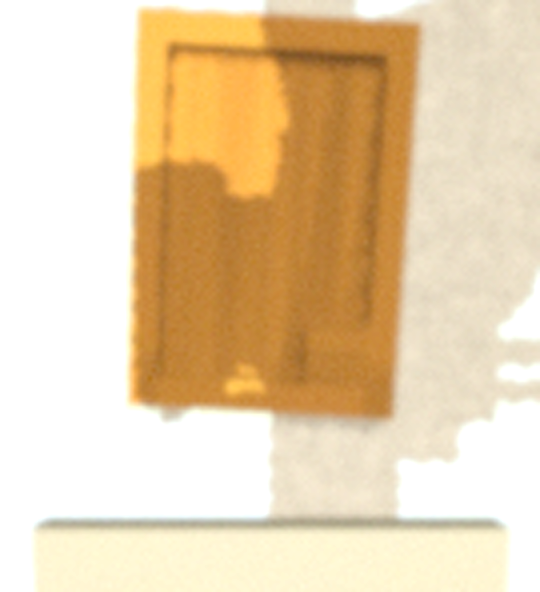

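The block is at the lower right, which is the (+x,+y) corner, as expected. Tray outer corners: (139,10), (419,24), (393,417), (131,404). The palette's back edge spans (38,526) to (505,526).

```bash
python3 - <<'E'
from h import *
np.set_printoptions(precision=2,suppress=True)
from scipy.optimize import least_squares
w=load("w8"); O=(185,10)
def fit(px,mod,z,g):
    c=np.array([onz(w,*k,z,4,O)[:2] for k in px]); mod=np.array(mod,float)
    def res(p):
        q=np.array([[np.cos(p[2]),-np.sin(p[2])],[np.sin(p[2]),np.cos(p[2])]]); return (mod@q.T+p[:2]-c).ravel()
    s=least_squares(res,g); print(s.x[:2],np.degrees(s.x[2]));print(s.fun); return s.x
t=fit([(139,10),(419,24),(393,417),(131,404)],[(-60,-44),(-60,44),(60,44),(60,-44)],15,[480,320,.23])
fit([(169,44),(386,56)],[(-50,-34),(-50,34)],15,[480,320,.23])
p=fit([(38,526),(505,526)],[(-48,-32),(-48,32)],291.4,[600,345,.23])
tcp=np.array([599.13,344.73]);a=np.radians(13.0)
print("pal centre - tcp in tool(tray-like) frame", np.array([[np.cos(a),np.sin(a)],[-np.sin(a),np.cos(a)]])@(p[:2]-tcp))
E
```

```text
[488.41 318.95] 10.416684842175806
[-0.73 -1.04 -1.01  0.77  0.63  0.92  1.11 -0.65]
[488.65 318.7 ] 10.157754898110197
[ 0.07 -0.41 -0.07  0.41]
[598.26 344.75] 13.067815588257062
[ 0.25 -1.07 -0.25  1.07]
pal centre - tcp in tool(tray-like) frame [-0.84  0.22]
```

The tray is at (488.5,318.9) with yaw 10.3°. The palette sits within 1 mm of the TCP. Move over the tray and descend to just above the walls.

Emit:
send_rows(targets="0.02 0 0.02 0 0 1 0;0.05 0 0.05 0 0 2 0;0.08 0 0.08 0 0 2.7 0;0.105 0 0.11 0 0 2.7 0;0.1133 -0.0002 0.14 0 0 2.7 0;0.1133 -0.0002 0.17 0 0 2.7 0;0.1133 -0.0002 0.2 0 0 2.7 0;0.1133 -0.0002 0.225 0 0 2.7 0;0.1133 -0.0002 0.243 0 0 2.7 0;0.1133 -0.0002 0.254 0 0 2.7 0;0.1133 -0.0002 0.256 0 0 2.7 0;0.1133 -0.0002 0.256 0 0 2.7 0")

```text
time_s: 28.98
ee_pos: [489.4, 319.4, 44.2]
ee_rot: [-180.0, 0.0, -169.7]
force: [-0.7, 0.9, -0.7]
gripper_width: 13.8
gripper_force: 45.0
```

Emit:
send_rows(targets="0 0 0 0 0 0 0;0 0 0.003 0 0 0 0;0 0 0.005 0 0 0 0;0 0 0.007 0 0 0 0;0 0 0.009 0 0 0 0;0 0 0.009 0 0 0 0")

```text
time_s: 29.48
ee_pos: [489.3, 319.2, 34.7]
ee_rot: [-180.0, -0.0, -169.7]
force: [0.0, -0.3, -2.0]
gripper_width: 13.9
gripper_force: 45.0
```

It has entered the pocket 3 mm below the wall tops without contact. Continue down.

Emit:
send_rows(targets="0 0 0.002 0 0 0 0;0 0 0.004 0 0 0 0;0 0 0.006 0 0 0 0;0 0 0.0075 0 0 0 0;0 0 0.0075 0 0 0 0;0 0 0.0075 0 0 0 0")

```text
time_s: 29.98
ee_pos: [489.4, 319.3, 28.0]
ee_rot: [180.0, 0.0, -169.7]
force: [-1.1, -1.1, 3.7]
gripper_width: 13.9
gripper_force: 45.0
```

Seated: 28.0 mm against 27.9 expected, with floor contact. Release and lift off.

Emit:
send_rows(targets="0 0 0 0 0 0 10;0 0 0 0 0 0 30;0 0 0 0 0 0 40;0 0 0 0 0 0 40;0 0 -0.01 0 0 0 40;0 0 -0.03 0 0 0 40;0 0 -0.06 0 0 0 40;0 0 -0.1 0 0 0 40;0 0 -0.14 0 0 0 40;-0.01 0 -0.18 0 0 0 40;-0.04 0 -0.22 0 0 0 40;-0.08 0 -0.26 0 0 0 40")

```text
time_s: 30.98
ee_pos: [552.1, 331.0, 275.6]
ee_rot: [179.9, 0.2, -169.6]
force: [0.8, 0.9, -0.7]
gripper_width: 36.3
gripper_force: 0.0
```

Emit:
send_rows(targets="-0.03 0 -0.008 0 0 0 40;-0.035 0 -0.008 0 0 0 40;-0.035 0 -0.008 0 0 0 40;-0.035 0 -0.008 0 0 0 40;-0.035 0 -0.008 0 0 0 40")

```text
time_s: 31.4
ee_pos: [585.3, 336.7, 277.8]
ee_rot: [-180.0, -0.2, -169.7]
force: [-0.1, -0.4, -0.6]
gripper_width: 36.6
gripper_force: 0.0
```

```bash
python3 - <<'E'
from h import *
np.set_printoptions(precision=1,suppress=True)
w=grab('wrist','w9'); d=grab('side','d9'); s=env.state();print(s["ee_pos"],s["gripper_width"])
# palette: white blob
im=w['image']; hsv=cv2.cvtColor(im,cv2.COLOR_BGR2HSV)
m=((hsv[...,1]>110)&(hsv[...,0]<25)).astype(np.uint8)
a=np.radians(10.3);q=np.array([[np.cos(a),-np.sin(a)],[np.sin(a),np.cos(a)]])
def W(xy,z): return np.c_[np.atleast_2d(xy)@q.T+[488.5,318.9],np.full(len(np.atleast_2d(xy)),z)]
def val(xy,z): 
    u=proj(w,W(xy,z)).round().astype(int); return [im[y,x].tolist() for x,y in u if 0<=x<512 and 0<=y<384]
print("walls",val([(-55,0),(55,0),(0,-39),(0,39)],15)); print("block",val([(39,23)],15))
print("pal top",val([(-44,-28),(-44,28),(44,-28),(24,28),(44,8)],19)); print("rib",val([(-20,0),(20,0)],57))
# side view changes on trees since d6
e=load("d6"); x=np.abs(d['image'].astype(int)-e['image'])[140:270,110:240].mean(2); print("side diff mean/max(blur)",x.mean(),cv2.blur(x.astype(np.float32),(9,9)).max())
E
```

```text
[585.4 336.9 278.3] 36.675922557176925
walls [[41, 92, 138], [56, 129, 173], [43, 97, 140], [39, 94, 137]]
block [[48, 127, 179]]
pal top [[204, 195, 184], [159, 181, 185], [151, 175, 180], [151, 176, 182], [149, 173, 179]]
rib [[156, 178, 184], [150, 175, 182]]
side diff mean/max(blur) 8.286666666666667 154.60905
```

```bash
python3 - <<'E'
from h import *
d=load("d9");e=load("d6");b=load("board.npy") if 0 else np.load("board.npy")
M=R.from_euler("z",b[2]).as_matrix()
def reg(p): return proj(d,M@np.array(p,float)+[b[0],b[1],0])[0]
A=d['image'].astype(int);B=e['image'].astype(int)
x=cv2.blur(np.abs(A-B).mean(2).astype(np.float32),(5,5))
for n,p in {"tree1 top":(0,0,85),"slab1 -x":(-34,0,27),"slab1+y":(0,41,27),"post1":(-60,22,70),"post1mid":(-60,22,45),"tree0 top":(0,-115,85),"slab0":(-34,-115,27),"post0":(-60,-93,70),"post2":(-42,132,70),"strut2":(-100,60,20)}.items():
    u,v=reg(p).round().astype(int); print(n,(u,v),x[max(v-8,0):v+9,max(u-8,0):u+9].mean().round(1),A[v,u],B[v,u])
i=np.unravel_index(x.argmax(),x.shape);print(i)
E
```

```text
tree1 top (np.int64(181), np.int64(170)) 4.0 [ 40  74 105] [ 39  73 102]
slab1 -x (np.int64(193), np.int64(192)) 3.0 [ 64 110 147] [ 62 106 142]
slab1+y (np.int64(173), np.int64(197)) 3.1 [ 52  91 123] [ 49  87 118]
post1 (np.int64(195), np.int64(186)) 3.1 [ 80  99 111] [ 79  95 108]
post1mid (np.int64(196), np.int64(194)) 3.0 [58 65 67] [57 63 65]
tree0 top (np.int64(207), np.int64(149)) 4.4 [ 48  84 112] [ 47  80 107]
slab0 (np.int64(218), np.int64(171)) 2.8 [ 63 109 147] [ 62 105 142]
post0 (np.int64(221), np.int64(164)) 3.6 [ 81 103 119] [ 78  99 115]
post2 (np.int64(160), np.int64(208)) 5.7 [78 87 93] [ 85  96 100]
strut2 (np.int64(201), np.int64(216)) 7.2 [38 45 49] [43 48 53]
(np.int64(217), np.int64(410))
```

```bash
python3 -c "
from workcell import env
print(env.job_done())"
```

```text
the job is handed in; nothing more can be done
None
```

I handed the job in at about 31 s on the robot's clock: both trees on the table are clamped (places 0 and 1), the palette is seated in its tray with the notch at the block, no arm is open, and I did not touch the jar or cup; no verdict was returned.

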